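# Clamp a tube rack on an inclined platform under its spring bail

## Robot

A 6-joint arm with a two-finger parallel gripper is mounted at the origin on a cart in front of the work surface, level with it; the furniture and walls round the work are solid. World frame = base frame: x ahead of the robot, y to its left, z up, the work surface at z = 0. Lengths are in m, angles in rad, forces in N, time in s.
With the tool pointing down it reaches from about 0.275 to 0.75 m from the base axis. Payload 10.2 kg.
Tool frame: the origin (TCP) lies at the very end of the fingers, on their centre line; the grasp point (between the pads) lies 19 mm behind it; z points along the fingers, y is the line along which they close (so a half turn about z gives the same grasp; the last joint's range is limited). The gripper opens to 88 mm and grips with 3 to 60 N. Pads are 18 mm wide; open, the fingers measure 123 mm over their backs; the gripper's body (75 mm by 187 mm) begins 45 mm behind the grasp point.
Start: joints at [0.978, 0.313, 1.498, -0, 1.331, -0.223], TCP at [0.19, 0.49, 0.239] pointing down, gripper open.
Joint ranges: [-2.94, 2.94], [-0.97, 2.17], [0.19, 2.56], [-1.23, 4.37], [0.02, 3.11], [-2.88, 2.88]. Speed limits (rad/s): [2.39, 2.39, 3.01, 3.14, 3.14, 3.14].

## Interface

Orientations are given as a rotation vector (axis times angle).
In Python, from bench import status, viewer, job gives the robot as it stands. The module is installed in compiled form; this text tells all that it offers.
- The arm moves only by the tool apply_moves, never from a script. Its argument "rows" is a list of rows, each a list of 5 numbers: the shift along the tool's x, y, z in units of 30 mm (1.0 is 30 mm), then the turn about the tool's z in units of 5 degrees (1.0 is 5 degrees), then the finger opening in mm, from 0 to 88.1. A call has 1 to 8 rows; each row shifts and turns the commanded pose from where the row before left it, along the tool's axes as they then stand; what a row does not reach is not made up. A row lasts 1/12 s, in which the tool goes at most 41.7 mm and 7.16 degrees, less where a joint would pass 70% of its speed; a pose out of reach is approached as far as the arm can. A call is refused whole if a number of a shift passes 1 or a number of a turn 1, either way. A call with a gripper value outside its range is refused whole. The fingers move at their own pace and stop on an object; "newtons" is the grip in N (left out, the last holds). Time passes only in rows, so rows that do not move let the fingers close. It gives the time, the measured TCP pose, the force, the opening and the grip force at its end, in the units of the state.
- status.read_state(): the state, without advancing time (a new reading comes with each control period).
- viewer.snapshot(name): name is "side" or "top"; returns the picture (400x640x3 uint8, red, green, blue); there is no depth.
- viewer.get_calibration(name): a dict with "camera_matrix" (3x3 intrinsics, pixels), "R" (3x3) and "t" (3): a world point X has camera coordinates R X + t. Camera axes: x right, y down, z forward; pixel columns grow to the right and rows downward; lengths in m; the calibration is good to about 2 mm. A picture is of the moment at which its call begins. get_calibration takes no time and is no camera call.
- job.hand_in(): hands the job in; it is judged then, once.
The state is a dict: "t": time; "q": joint angles; "joint_velocities": joint speeds; "joint_torque": joint torques, N m; "eef_pos": TCP position; "eef_rot": TCP orientation; "ft_force": force on the tool from outside, world axes, zero at the start; "moment": the same for the moment, N m; "width": opening from 0.0 (shut) to 1.0 (fully open); "grip_force": force on a finger pad.
Only numpy, scipy, OpenCV 4.12 (cv2) and the standard library are available. Lean on these libraries where they do the work, as an engineer would, in place of code of your own. Each camera call takes 0.05 s, during which the arm holds its last target. There are 200 camera calls.

## Task

Swing the spring bail of the inclined platform up and back, hold it there and slide its black grip sideways so that the bolt goes behind the keeper and keeps the bail open by itself. Then set the blue tube rack squarely down in the sloping tray, feet on the tray floor, take the bail again, draw the bolt fully back out of the keeper and ease the bail down onto the rack without letting it snap shut. Leave the other things where they are.

Things in the scene. Friction and masses are not known exactly. Their poses are not given: they have to be found in the camera images.
- tray_in (a point): Centre of the aluminium tray's floor, on its surface, 55 mm above the bench. The tray slopes up 25 degrees away from the robot: x runs up the slope, y along the tray's long side (to the robot's left), z out of the floor. Inside its rim (10 mm high, 5 mm thick) the floor is 74 (x) by 168 (y) mm. The platform is fixed to the bench.
- bail_axis (a point): Middle of the bail's hinge axis: 75 mm up the slope (x) and 60 mm off the floor (z) from the tray centre; axes as tray_in, hinge axis along y. Hinge brackets stand at y = +-82 mm; nothing lies across the middle.
- bail (a joint): Angle a (rad) of the steel bail, a U of 8 mm bar: two 165 mm arms at y = +-62 mm and a cross bar, which lies (tray axes) at bail_axis + 165 mm * (-cos a, 0, sin a). 0: arms parallel to the floor, or lying on the rack; grows up and back, range -0.12 (rest, empty) to 2.42. A torsion spring shuts it: 1.2 N (plus weight) at the bar when shut, 4.5 N at 2.4; latched it rests at about 2.2.
- bolt (a joint): Slide (m) of the black grip and its bolt along the cross bar towards the tray's +y: 0 fully back, 0.026 fully out; stays where left (friction 2.5 N). Its 11 mm round nose ends 72 mm from the middle when back, 98 mm when out. It passes behind the keeper finger only with the bail at about 2.25 or more; pull the bail there again to free it before drawing it back.
- grip (a point): Centre of the black ribbed grip on the cross bar: a cylinder of 20 mm diameter (25 mm end flanges) and 64 mm length along the tray's y, midway between the arms when the bolt is back. It spins freely on the bar, so a gripper may keep its own angle while the bail swings; take it across its diameter.
- keeper (a point): Centre of the keeper finger, a steel bar 8 mm thick, 28 mm along the tray's y (77 to 105 mm from the middle) and 34 mm in the bail's radial direction, on a 6 mm thick post that rises to it from the hinge end of the tray at y = 107 mm: carry the rack clear of it. The nose comes to rest on its far side (away from the robot).
- tube_rack: Blue acrylic tube rack without tubes, 56 (x) by 157 (y) by 60 (z) mm, about 0.16 kg; origin at the centre of its underside, z up. Its top plate is at 52 to 56 mm with two rows of holes; the end plates reach 60 mm. Take it across the 56 mm width at the top plate. It is the same after a half turn. In the tray it stands with its long side along the tray's y.
- box_blue: Bystander: plain blue cardboard box without holes, 73 x 106 x 46 mm, origin under its centre.
- jar_amber: Bystander: amber jar with black lid, 62 mm diameter, 99 mm high, origin under its centre.
- jar_white: Bystander: white jar with white lid, 68 mm diameter, 75 mm high, origin under its centre.
- beaker: Bystander: clear beaker, 64 mm wide, 70 mm high, origin under its centre.
- timer: Bystander: white square timer, 66 x 66 x 44 mm, with a round knob, origin under its centre.
- tape_roll: Bystander: roll of brown tape lying flat, 96 mm diameter, 48 mm high, origin under its centre.
- petri_dish: Bystander: covered clear dish, 64 mm diameter, 16 mm high, origin under its centre.

How it is judged:
By the outcome, as a careful person would: the job done as asked, in the order asked, and still so for the second after the job is handed in, with the robot touching nothing.
It also fails if it takes over 70 s, if anything falls off the work surface, if the arm or the gripper's body presses on something with over 40 N, if the wrist force passes 120 N, or if a joint passes its speed limit or range.

## Working session

There is one attempt and no reset: what is moved stays moved. The work goes in short steps, Python scripts to look and compute and a tool call to move; the robot and the scene stay as the last step left them, time stands still between calls to the robot, and variables do not carry over. Pictures are saved under pics/ and viewed, at most 10 in all, crops included, and the job is handed in when it is done.

Besides the shell and the picture viewer there is one more tool, called after "Request:" as name([rows], argument=value, ...), one row to a line, values as JSON. apply_moves: Moves the arm, as the interface text tells. Its arguments: {"type":"object","properties":{"rows":{"type":"array"},"newtons":{"type":"number"}},"required":["rows"]}

```bash
mkdir -p pics
python3 - <<'E'
from bench import status, viewer
import cv2
s=status.read_state();print(s)
for n in("side","top"):
    im=viewer.snapshot(n);cv2.imwrite(f"pics/{n}0.png",im[:,:,::-1])
    c=viewer.get_calibration(n);print(n,c)
E
```

```text
{'t': 0.0, 'q': array([ 9.77597956e-01,  3.13448150e-01,  1.49847465e+00, -4.93447891e-05,
        1.33100585e+00, -2.23380560e-01]), 'joint_velocities': array([ 0.0007686 , -0.00097026, -0.00182834, -0.00171172,  0.00185944,
       -0.00083372]), 'joint_torque': array([ 8.99016140e-04, -4.02207971e+01, -2.52269179e+01,  6.94966782e-02,
        3.52332951e-02, -9.84085432e-05]), 'eef_pos': array([0.18961982, 0.48927544, 0.23814788]), 'eef_rot': array([-5.77496084e-01, -3.08756256e+00,  1.95566976e-03]), 'ft_force': array([-0.44484888,  0.68671825,  0.25769304]), 'moment': array([ 0.03322518, -0.04011675, -0.04747772]), 'grip_force': 0.0, 'width': 0.9997912363649483}
side {'camera_matrix': array([[366.04526099,   0.        , 319.27365053],
       [  0.        , 366.04526099, 199.30921576],
       [  0.        ,   0.        ,   1.        ]]), 'R': array([[ 0.99262349,  0.11895773, -0.02340204],
       [ 0.03638992, -0.47646181, -0.87844176],
       [-0.11564762,  0.87111033, -0.47727605]]), 't': array([-0.54275625,  0.15111982,  1.52863516])}
top {'camera_matrix': array([[456.68209166,   0.        , 318.65496981],
       [  0.        , 456.68209166, 201.88291903],
       [  0.        ,   0.        ,   1.        ]]), 'R': array([[-0.37954053, -0.92515556,  0.0060147 ],
       [-0.88317875,  0.36036795, -0.30021699],
       [ 0.27557991, -0.11925657, -0.95385197]]), 't': array([0.18820718, 0.57477708, 1.89098181])}
```

View pics/side0.png

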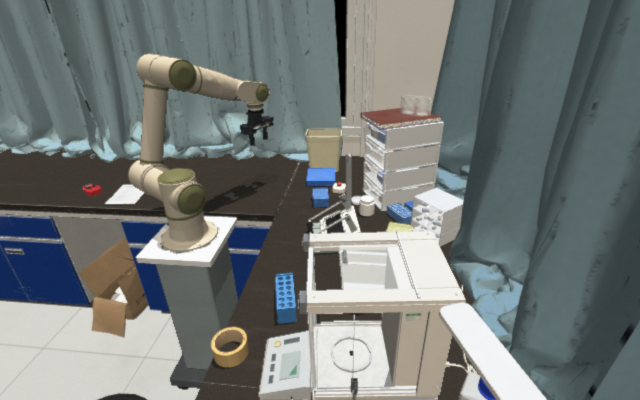

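View pics/top0.png

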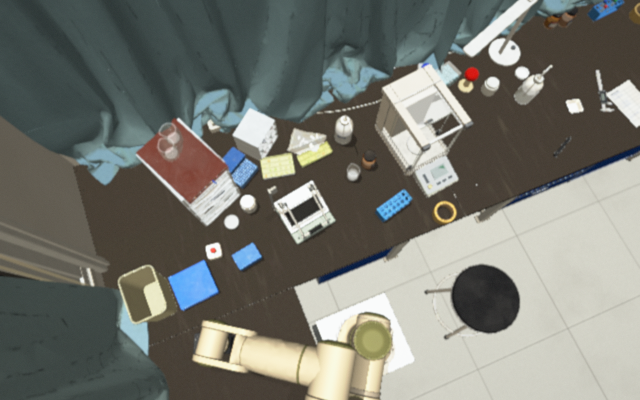

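Run:
```python
import cv2,numpy as np
a=cv2.imread("pics/top0.png");b=cv2.imread("pics/side0.png")
R=lambda i,k:cv2.resize(i,None,fx=k,fy=k,interpolation=cv2.INTER_CUBIC)
cv2.imwrite("pics/ct.png",R(a[175:250,262:420],5))
m=R(b[195:245,295:395],6); r=R(b[265:330,268:305],4.6)
h=max(m.shape[0],r.shape[0]);p=lambda i:cv2.copyMakeBorder(i,0,h-i.shape[0],0,0,0)
cv2.imwrite("pics/cs.png",np.hstack([p(m),p(r)]))
```

```text
(no output)
```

View pics/ct.png

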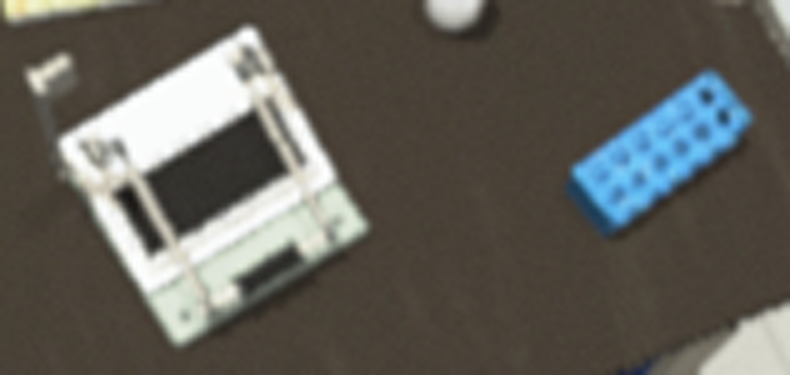

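View pics/cs.png

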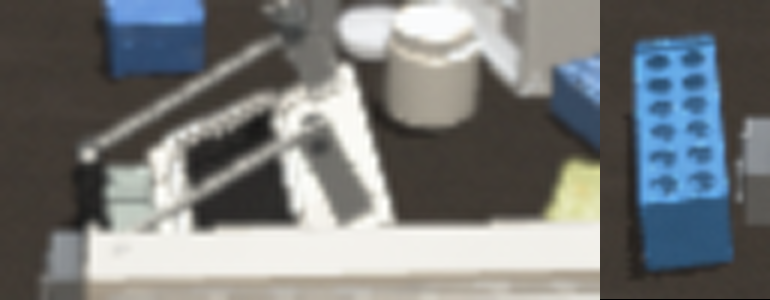

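```bash
cat > h.py <<'E'
import numpy as np,cv2
from scipy.spatial.transform import Rotation as Ro
from scipy.optimize import least_squares,minimize
from bench import viewer,status
C={n:viewer.get_calibration(n) for n in("side","top")}
def proj(n,X):
    c=C[n];p=(np.atleast_2d(X)@c["R"].T+c["t"])@c["camera_matrix"].T
    return p[:,:2]/p[:,2:]
S=np.radians(25)
def tray(p,X):   # p=x,y(world of tray centre),yaw of uphill heading
    X=np.atleast_2d(X)/1000.
    return Ro.from_euler("ZY",[p[2],-S]).apply(X)+[p[0],p[1],.055]
def barpt(a,y=0): return [75-165*np.cos(a),y,60+165*np.sin(a)]
def rackpts(p):
    B=np.array([[i*.028,j*.0785,k*.06] for i in(-1,1) for j in(-1,1) for k in(0,1)])
    return Ro.from_euler("Z",p[2]).apply(B)+[p[0],p[1],0]
def rackfit(ims,p0):
    ms={}
    for n,im in ims.items():
        h=cv2.cvtColor(im,cv2.COLOR_RGB2HSV)
        m=((h[...,0]>92)&(h[...,0]<120)&(h[...,1]>110)&(h[...,2]>50)).astype(np.uint8)
        k,l=cv2.connectedComponents(m)
        c=proj(n,[[p0[0],p0[1],.03]])[0].round().astype(int)
        b=l[c[1]-4:c[1]+5,c[0]-4:c[0]+5];b=b[b>0];ms[n]=(l==np.bincount(b).argmax()).astype(np.uint8)*255
    def cost(p):
        e=0
        for n,m in ms.items():
            K=8;z=np.zeros((400,640),np.float32)
            u=proj(n,rackpts(p));o=(u.min(0)-6).astype(int);w=(np.ptp(u,0)+14).astype(int)
            big=np.zeros((w[1]*K,w[0]*K),np.float32)
            cv2.fillConvexPoly(big,np.round(cv2.convexHull(((u-o+.5)*K-.5).astype(np.float32))).astype(int),1)
            z[o[1]:o[1]+w[1],o[0]:o[0]+w[0]]=cv2.resize(big,tuple(int(v) for v in w),interpolation=cv2.INTER_AREA)
            e+=np.abs(z-cv2.morphologyEx(m,cv2.MORPH_CLOSE,np.ones((3,3)))/255.).sum()
        return e
    s=np.array([p0]+[np.add(p0,d) for d in([.01,0,0],[0,.01,0],[0,0,.1])])
    r=minimize(cost,p0,method="Nelder-Mead",options=dict(initial_simplex=s,xatol=1e-4,fatol=1e-2))
    return r.x,r.fun,{n:int(m.sum()/255) for n,m in ms.items()}
def ray(n,uv,z):
    c=C[n];d=c["R"].T@np.linalg.inv(c["camera_matrix"])@[*uv,1];o=-c["R"].T@c["t"]
    return o+d*(z-o[2])/d[2]
E
python3 - <<'E'
from h import *
T=lambda u,v:((u+.5)/5-.5+262,(v+.5)/5-.5+175)
Sd=lambda u,v:((u+.5)/6-.5+295,(v+.5)/6-.5+195)
ob=[("top",barpt(-.12,62),T(210,305)),("top",barpt(-.12,-62),T(328,238)),("top",barpt(-.12),T(268,272)),
("top",[75,62,60],T(118,150)),("top",[75,-62,60],T(253,70)),("top",barpt(2.14,91),T(52,75)),
("side",barpt(-.12,62),Sd(88,152)),("side",[75,62,60],Sd(285,38))]
g=ray("top",ob[2][2],.054);print("grip",g)
f=lambda p:np.concatenate([proj(n,tray(p,X))[0]-uv for n,X,uv in ob])
r=least_squares(f,[g[0]+.08,g[1],0.3],loss="soft_l1");print(r.x,np.round(r.fun.reshape(-1,2),1).tolist())
P=r.x
print("grip fit",tray(P,barpt(-.12)),"open",tray(P,barpt(2.3)))
ims={n:cv2.imread(f"pics/{n}0.png")[:,:,::-1].copy() for n in C}
r0=ray("top",T(660,150),.056);print(r0)
for y in (-.4,0,.4,.8):print(rackfit(ims,[r0[0],r0[1],y]))
# overlay
W=[[[-42,-89,10],[-42,89,10],[42,89,10],[42,-89,10],[-42,-89,10]],[barpt(-.12,62),barpt(-.12,-62)],[[75,62,60],barpt(-.12,62)],[[75,-62,60],barpt(-.12,-62)],[[-37,-84,0],[-37,84,0],[37,84,0],[37,-84,0],[-37,-84,0]],[barpt(2.14,77),barpt(2.14,105)]]
out=[]
for n,(a,b,c,d) in {"top":(262,355,175,250),"side":(290,390,195,245)}.items():
    im=cv2.resize(ims[n][c:d,a:b],None,fx=7,fy=7,interpolation=cv2.INTER_CUBIC)
    for w in W:
        u=((proj(n,tray(P,w))-[a,c]+.5)*7).astype(int);cv2.polylines(im,[u.reshape(-1,1,2)],False,(255,0,0),1)
    cv2.imwrite(f"pics/ov_{n}.png",im[:,:,::-1])
E
```

```text
grip [0.50477762 0.01286864 0.054     ]
[0.60126087 0.02734362 0.15049111] [[-0.7, 0.5], [0.3, -0.3], [0.0, -0.0], [0.3, -1.1], [-1.4, 0.6], [1.5, 0.3], [-0.5, 0.4], [0.8, -0.4]]
grip fit [[0.50486125 0.01272581 0.05394243]] open [[0.6904927  0.04087452 0.29904895]]
[ 0.47617066 -0.34814576  0.056     ]
(array([ 0.47995355, -0.34806511,  0.24900659]), np.float64(105.953125), {'side': 922, 'top': 557})
(array([ 0.47992998, -0.34794337,  0.24443187]), np.float64(106.171875), {'side': 922, 'top': 557})
(array([ 0.47978549, -0.34729418,  0.24870796]), np.float64(105.109375), {'side': 922, 'top': 557})
(array([ 0.47973889, -0.34799634,  0.251373  ]), np.float64(105.25), {'side': 922, 'top': 557})
```

View pics/ov_top.png

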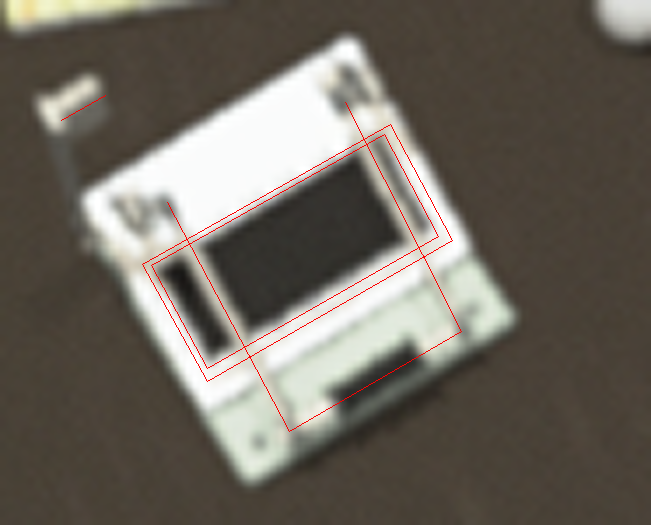

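Request:
apply_moves([
  [0,0,0,1,88],
  [0,0,0,1,88],
  [0,0,0,1,88],
  [0,0,0,1,50],
  [0,0,0,1,50],
  [0,0,0,1,50],
  [0,0,0,1,50],
  [0,0,0,1,50],
], newtons=25)

```text
t: 0.77
eef_pos: [0.1897, 0.4894, 0.2384]
eef_rot: [-1.605, -2.701, 0.001]
ft_force: [0.2, 0.2, 0.1]
width: 0.645
grip_force: 0.0
```

Request:
apply_moves([
  [0,0,0,1,50],
  [0,0,0,1,50],
  [0,0,0,1,50],
  [0,0,0,1,50],
  [-0.96,0.445,0,0,50],
  [-0.96,0.445,0,0,50],
  [-0.96,0.445,0,0,50],
  [-0.96,0.445,0,0,50],
])

```text
t: 1.43
eef_pos: [0.2605, 0.3825, 0.2384]
eef_rot: [-2.043, -2.386, 0.001]
ft_force: [0.7, -0.2, 0.6]
width: 0.565
grip_force: 0.0
```

Request:
apply_moves([
  [-0.96,0.445,0,0,50],
  [-0.96,0.445,0,0,50],
  [-0.96,0.445,0,0,50],
  [-0.96,0.445,0,0,50],
  [-0.96,0.445,0,0,50],
  [-0.96,0.445,0,0,50],
  [-0.96,0.445,0,0,50],
  [-0.96,0.445,0,0,50],
])

```text
t: 2.1
eef_pos: [0.4015, 0.171, 0.2386]
eef_rot: [-2.044, -2.385, 0.0]
ft_force: [0.3, 0.1, 0.2]
width: 0.565
grip_force: 0.0
```

Request:
apply_moves([
  [-0.96,0.445,0,0,50],
  [-0.96,0.445,0,0,50],
  [-0.96,0.445,0,0,50],
  [-0.96,0.445,0,0,50],
  [-0.96,0.445,0,0,50],
  [-0.96,0.445,0,0,50],
  [0,0,0,0,50],
  [0,0,0,0,50],
])

```text
t: 2.77
eef_pos: [0.5068, 0.0131, 0.238]
eef_rot: [-2.046, -2.382, 0.001]
ft_force: [-0.5, -0.0, 0.6]
width: 0.564
grip_force: 0.0
```

Request:
apply_moves([
  [0,-0.06,1,0,50],
  [0,0,1,0,50],
  [0,0,1,0,50],
  [0,0,1,0,50],
  [0,0,1,0,50],
  [0,0,0.6,0,50],
  [0,0,0.5,0,50],
  [0,0,0.2,0,50],
])

```text
t: 3.43
eef_pos: [0.5034, 0.015, 0.0479]
eef_rot: [-2.041, -2.384, 0.003]
ft_force: [-0.2, -0.1, -0.6]
width: 0.564
grip_force: 0.0
```

Request:
apply_moves([
  [0,0,0.3,0,50],
  [0,0,0,0,50],
])

```text
t: 3.6
eef_pos: [0.5043, 0.0143, 0.04]
eef_rot: [-2.043, -2.385, 0.001]
ft_force: [0.3, 0.6, -0.8]
width: 0.563
grip_force: 0.0
```

Run:
```python
from h import *
im=viewer.snapshot("top");a=cv2.resize(im[175:260,262:362],None,fx=5,fy=5,interpolation=cv2.INTER_CUBIC)
b=viewer.snapshot("side");b=cv2.resize(b[170:255,280:340],None,fx=5,fy=5,interpolation=cv2.INTER_CUBIC)
cv2.imwrite("pics/d1.png",np.hstack([a,b])[:,:,::-1])
```

```text
(no output)
```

View pics/d1.png

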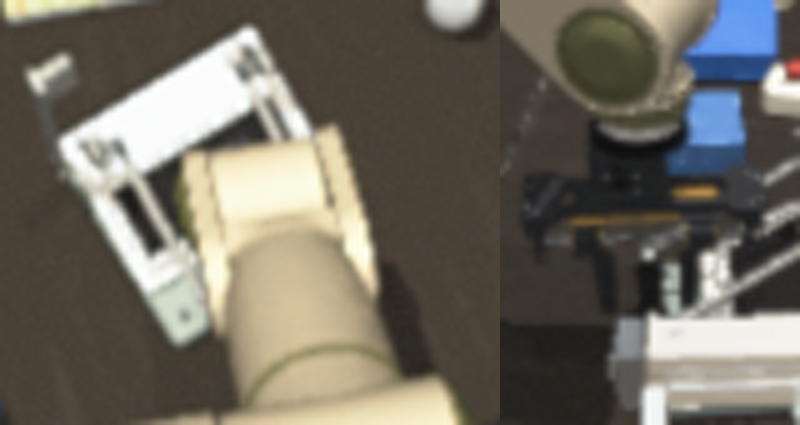

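Request:
apply_moves([
  [0,0,0,0,15],
  [0,0,0,0,15],
  [0,0,0,0,15],
  [0,0,0,0,15],
  [0,0,0,0,15],
  [0,0,0,0,15],
], newtons=20)

```text
t: 4.2
eef_pos: [0.5061, 0.0138, 0.0414]
eef_rot: [2.043, 2.383, 0.003]
ft_force: [5.2, 2.2, 1.0]
width: 0.218
grip_force: 20.0
```

Run:
```python
import numpy as np
a=np.linspace(-.12,2.34,21);th=a-np.radians(25)
p=165*np.c_[-np.cos(th),np.sin(th)]
d=np.diff(p,axis=0)/30
print([[0,round(x,2),round(-z,2)] for x,z in d]); print(p[-1]-p[0])
```

```text
[[0, np.float64(-0.32), np.float64(-0.59)], [0, np.float64(-0.25), np.float64(-0.63)], [0, np.float64(-0.17), np.float64(-0.66)], [0, np.float64(-0.08), np.float64(-0.67)], [0, np.float64(-0.0), np.float64(-0.68)], [0, np.float64(0.08), np.float64(-0.67)], [0, np.float64(0.16), np.float64(-0.66)], [0, np.float64(0.24), np.float64(-0.63)], [0, np.float64(0.32), np.float64(-0.6)], [0, np.float64(0.39), np.float64(-0.55)], [0, np.float64(0.45), np.float64(-0.5)], [0, np.float64(0.51), np.float64(-0.44)], [0, np.float64(0.56), np.float64(-0.38)], [0, np.float64(0.6), np.float64(-0.3)], [0, np.float64(0.64), np.float64(-0.23)], [0, np.float64(0.66), np.float64(-0.15)], [0, np.float64(0.67), np.float64(-0.07)], [0, np.float64(0.68), np.float64(0.02)], [0, np.float64(0.67), np.float64(0.1)], [0, np.float64(0.65), np.float64(0.18)]]
[194.03269874 243.07522243]
```

Request:
apply_moves([
  [0,0.06,0,0,15],
  [0,-0.32,-0.59,0,15],
  [0,-0.25,-0.63,0,15],
  [0,-0.17,-0.66,0,15],
  [0,-0.08,-0.67,0,15],
  [0,0,-0.68,0,15],
], newtons=30)

```text
t: 4.7
eef_pos: [0.483, 0.0099, 0.1388]
eef_rot: [2.043, 2.383, 0.002]
ft_force: [13.3, 0.8, -5.2]
width: 0.22
grip_force: 29.9
```

Request:
apply_moves([
  [0,0.18,-0.67,0,15],
  [0,0.16,-0.66,0,15],
  [0,0.24,-0.63,0,15],
  [0,0.32,-0.6,0,15],
  [0,0.39,-0.55,0,15],
])

```text
t: 5.12
eef_pos: [0.5194, 0.0166, 0.2313]
eef_rot: [-2.042, -2.383, 0.004]
ft_force: [-0.6, 2.8, -6.6]
width: 0.212
grip_force: 30.0
```

Request:
apply_moves([
  [0,0.45,-0.5,0,15],
  [0,0.51,-0.44,0,15],
  [0,0.56,-0.38,0,15],
  [0,0.6,-0.3,0,15],
  [0,0.64,-0.23,0,15],
])

```text
t: 5.53
eef_pos: [0.6021, 0.0296, 0.2858]
eef_rot: [-2.041, -2.383, 0.003]
ft_force: [-2.8, 2.4, -10.3]
width: 0.219
grip_force: 30.0
```

Request:
apply_moves([
  [0,0.66,-0.1,0,15],
  [0,0.67,-0.05,0,15],
  [0,0.68,0.02,0,15],
  [0,0.67,0.1,0,15],
  [0,0.65,0.18,0,15],
  [0,0,0,0,15],
])

```text
t: 6.03
eef_pos: [0.7028, 0.0469, 0.2807]
eef_rot: [-2.039, -2.386, -0.004]
ft_force: [-5.1, 8.6, 3.2]
width: 0.216
grip_force: 30.1
```

Run:
```python
from h import *
s=status.read_state();print(s["eef_pos"],s["ft_force"],s["q"])
P=[.60126,.02734,.1505]
for a in(2.2,2.25,2.3,2.35,2.4):print(a,tray(P,barpt(a)))
a=viewer.snapshot("top");b=viewer.snapshot("side")
R=lambda i:cv2.resize(i,None,fx=6,fy=6,interpolation=cv2.INTER_CUBIC)
cv2.imwrite("pics/l1.png",np.hstack([R(a[150:225,255:325]),R(b[165:240,320:380])])[:,:,::-1])
```

```text
[0.70276296 0.04686155 0.28070329] [-5.10993926  8.55360977  3.21666892] [-0.10060215  0.73810777  0.72837301  0.00367089  1.67603105 -0.25683417]
2.2 [[0.6746636  0.03847141 0.30301539]]
2.25 [[0.68262669 0.03967899 0.30123232]]
2.3 [[0.69049172 0.04087169 0.29904895]]
2.35 [[0.69823902 0.04204655 0.29647072]]
2.4 [[0.70584925 0.04320061 0.29350408]]
```

View pics/l1.png

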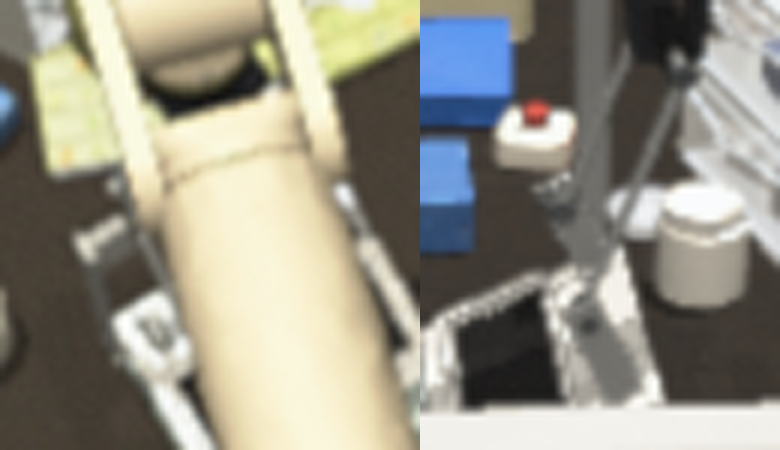

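Request:
apply_moves([
  [0.25,0,0,0,15],
  [0.25,0,0,0,15],
  [0.25,0,0,0,15],
  [0.15,0,0,0,15],
  [0,0,0,0,15],
])

```text
t: 6.55
eef_pos: [0.6964, 0.0721, 0.2815]
eef_rot: [-2.042, -2.385, 0.002]
ft_force: [-5.4, 2.6, -1.8]
width: 0.213
grip_force: 30.1
```

Request:
apply_moves([
  [0.12,0,0,0,15],
  [0,0,0,0,15],
])

```text
t: 6.72
eef_pos: [0.6964, 0.0727, 0.2815]
eef_rot: [2.045, 2.382, -0.005]
ft_force: [-3.1, -9.2, -1.6]
width: 0.217
grip_force: 30.1
```

Request:
apply_moves([
  [-0.08,-0.2,-0.06,0,15],
  [0,-0.2,-0.06,0,15],
  [0,-0.2,-0.05,0,15],
  [0,-0.2,-0.04,0,15],
  [0,0,0,0,15],
])

```text
t: 7.13
eef_pos: [0.6722, 0.0679, 0.2882]
eef_rot: [-2.045, -2.385, 0.002]
ft_force: [-3.8, -2.7, -1.3]
width: 0.217
grip_force: 30.1
```

Request:
apply_moves([
  [0,-0.12,-0.02,0,15],
  [0,-0.12,-0.02,0,15],
  [0,0,0,0,15],
])

```text
t: 7.38
eef_pos: [0.6698, 0.0673, 0.2888]
eef_rot: [2.039, 2.378, 0.015]
ft_force: [28.6, 1.8, -8.9]
width: 0.217
grip_force: 30.0
```

Request:
apply_moves([
  [0,0.15,0.02,0,15],
  [0,0,0,0,50],
  [0,0,0,0,50],
  [0,0,0,0,50],
  [0,0,0,0,50],
  [0,0,-0.5,0,50],
  [0,0,-0.8,0,50],
  [0,0,-0.8,0,50],
])

```text
t: 8.05
eef_pos: [0.67, 0.0681, 0.3526]
eef_rot: [-2.044, -2.385, 0.001]
ft_force: [0.3, 0.1, 0.0]
width: 0.564
grip_force: 0.0
```

Run:
```python
from h import *
s=status.read_state();print(s["eef_pos"],s["ft_force"],s["width"])
rv=s["eef_rot"];print(Ro.from_rotvec(rv).as_matrix().round(3))
b=viewer.snapshot("side");a=viewer.snapshot("top")
R=lambda i:cv2.resize(i,None,fx=6,fy=6,interpolation=cv2.INTER_CUBIC)
cv2.imwrite("pics/l2.png",np.hstack([R(a[150:225,255:325]),R(b[165:240,320:380])])[:,:,::-1])
```

```text
[0.66998732 0.06812883 0.35259709] [0.32293838 0.10659057 0.02348486] 0.5637268847956894
[[-0.153  0.988 -0.001]
 [ 0.988  0.153  0.   ]
 [ 0.    -0.001 -1.   ]]
```

View pics/l2.png

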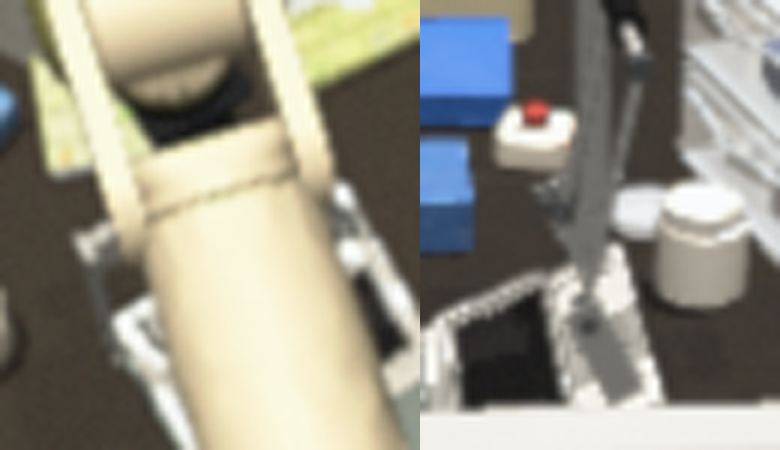

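Run:
```python
from h import *
for uv,z in [((411,172),.0),((420,192),.05),((411,172),.1),((380,125),.3),((420,160),.3),((378,140),.0),((410,170),.3)]:print(uv,z,ray("top",uv,z).round(3))
for uv,z in [((306,242),.3),((308,300),.3),((303,298),.2),((275,333),.05),((262,395),.05),((310,330),0)]:print("s",uv,z,ray("side",uv,z).round(3))
print(proj("top",[[.574,-.325,.1],[.574,-.36,.1]]).round(),proj("side",[[.574,-.325,.1],[.574,-.36,.1]]).round())
```

```text
(411, 172) 0.0 [ 0.601 -0.506  0.   ]
(420, 192) 0.05 [ 0.486 -0.484  0.05 ]
(411, 172) 0.1 [ 0.574 -0.471  0.1  ]
(380, 125) 0.3 [ 0.751 -0.372  0.3  ]
(420, 160) 0.3 [ 0.551 -0.455  0.3  ]
(378, 140) 0.0 [ 0.807 -0.432  0.   ]
(410, 170) 0.3 [ 0.528 -0.4    0.3  ]
s (306, 242) 0.3 [ 0.57  -0.425  0.3  ]
s (308, 300) 0.3 [ 0.606 -0.631  0.3  ]
s (303, 298) 0.2 [ 0.573 -0.523  0.2  ]
s (275, 333) 0.05 [ 0.486 -0.509  0.05 ]
s (262, 395) 0.05 [ 0.497 -0.688  0.05 ]
s (310, 330) 0 [ 0.573 -0.445  0.   ]
[[381. 184.]
 [388. 181.]] [[315. 277.]
 [313. 284.]]
```

Request:
apply_moves([
  [-0.91,-0.6,-0.2,0,50],
  [-0.91,-0.6,0,0,50],
  [-0.91,-0.6,0,0,50],
  [-0.91,-0.6,0,0,50],
  [-0.91,-0.6,0,0,88],
  [-0.91,-0.6,0.2,0,88],
  [-0.91,-0.6,0.5,0,88],
  [-0.91,-0.6,0.7,0,88],
])

```text
t: 8.82
eef_pos: [0.5607, -0.1711, 0.3161]
eef_rot: [2.042, 2.384, 0.001]
ft_force: [0.5, -1.0, 0.4]
width: 0.848
grip_force: 0.0
```

Request:
apply_moves([
  [-0.91,-0.6,0.7,0,88],
  [-0.91,-0.6,0.7,0,88],
  [-0.91,-0.6,0.5,0,88],
  [-0.91,-0.6,0.3,0,88],
  [-0.91,-0.6,0.2,0,88],
  [-0.91,-0.6,0,0,88],
  [0,0,0,-0.55,88],
  [0,0,0,-0.55,88],
])

```text
t: 9.48
eef_pos: [0.4787, -0.3495, 0.2428]
eef_rot: [-1.928, -2.479, -0.001]
ft_force: [0.5, 0.3, -0.4]
width: 0.999
grip_force: 0.0
```

Run:
```python
from h import *
s=status.read_state();M=Ro.from_rotvec(s["eef_rot"]).as_matrix()
print(s["eef_pos"],np.degrees(np.arctan2(M[1,1],M[0,1])))
d=np.array([.4798,-.3478,.043])-s["eef_pos"];print((M.T@d/.03).round(2))
```

```text
[ 0.47870077 -0.34954298  0.24277521] 14.272890173936013
[0.04 0.05 6.66]
```

Request:
apply_moves([
  [0.04,0.05,0.9,0,88],
  [0,0,1,0,88],
  [0,0,1,0,88],
  [0,0,1,0,88],
  [0,0,1,0,88],
  [0,0,0.8,0,88],
  [0,0,0.5,0,88],
  [0,0,0.4,0,88],
])

```text
t: 10.15
eef_pos: [0.4803, -0.3459, 0.0437]
eef_rot: [-1.926, -2.479, -0.001]
ft_force: [-0.4, -0.2, 0.0]
width: 1.0
grip_force: 0.0
```

Request:
apply_moves([
  [0,0,0.33,0,88],
  [0,0,0,0,88],
  [0,0,0,0,50],
  [0,0,0,0,50],
  [0,0,0,0,50],
  [0,0,0,0,50],
  [0,0,0,0,50],
  [0,0,0,0,50],
], newtons=15)

```text
t: 10.82
eef_pos: [0.4812, -0.347, 0.0364]
eef_rot: [1.927, 2.48, -0.0]
ft_force: [-1.4, -0.1, 2.7]
width: 0.627
grip_force: 15.0
```

Request:
apply_moves([
  [0,0,-0.3,0,50],
  [0,0,-0.8,0,50],
  [0,0,-1,0,50],
  [0,0,-1,0,50],
  [0,0,-0.3,0.56,50],
  [0,0,0,0.56,50],
  [0.5,0.06,0,0,50],
  [0.8,0.1,0,0,50],
], newtons=25)

```text
t: 11.48
eef_pos: [0.4797, -0.3084, 0.1384]
eef_rot: [2.048, 2.381, -0.0]
ft_force: [0.4, 0.9, -1.0]
width: 0.624
grip_force: 25.0
```

Request:
apply_moves([
  [0.98,0.125,0,0,50],
  [0.98,0.125,0,0,50],
  [0.98,0.125,0,0,50],
  [0.98,0.125,0,0,50],
  [0.98,0.125,0,0,50],
  [0.98,0.125,0,0,50],
  [0.98,0.125,0,0,50],
  [0.98,0.125,0,0,50],
])

```text
t: 12.15
eef_pos: [0.4737, -0.069, 0.1385]
eef_rot: [2.046, 2.383, 0.0]
ft_force: [0.9, -0.5, -2.0]
width: 0.629
grip_force: 25.0
```

Request:
apply_moves([
  [0.98,0.125,0,0,50],
  [0.98,0.125,0,0,50],
  [0.6,0.08,0,0,50],
  [0,0,0,0,50],
  [0,0,0,0,50],
])

```text
t: 12.57
eef_pos: [0.4721, 0.0074, 0.1383]
eef_rot: [2.044, 2.385, 0.0]
ft_force: [-0.4, 0.2, -1.2]
width: 0.623
grip_force: 25.0
```

```bash
cat >> h.py <<'E'
P=[.60126,.02734,.1505]
def intray():   # TCP in horizontal tray-heading frame (h uphill, l left) from tray centre, mm
    s=status.read_state();M=Ro.from_rotvec(s["eef_rot"]).as_matrix();d=s["eef_pos"][:2]-P[:2];c,k=np.cos(P[2]),np.sin(P[2])
    print("h,l,z mm",(1000*np.array([d@[c,k],d@[-k,c],s["eef_pos"][2]])).round(1),"heading",np.arctan2(M[1,1],M[0,1]).round(4),"f",s["ft_force"].round(1),"w",round(s["width"]*88.1,1))
E
python3 - <<'E'
from h import *
intray()
a=viewer.snapshot("top");b=viewer.snapshot("side")
R=lambda i:cv2.resize(i,None,fx=5,fy=5,interpolation=cv2.INTER_CUBIC)
cv2.imwrite("pics/r1.png",np.hstack([R(a[165:265,255:335]),R(b[155:255,290:370])])[:,:,::-1])
E
```

```text
h,l,z mm [-130.7   -0.4  138.3] heading 0.1539 f [-0.4  0.2 -1.2] w 54.9
```

View pics/r1.png

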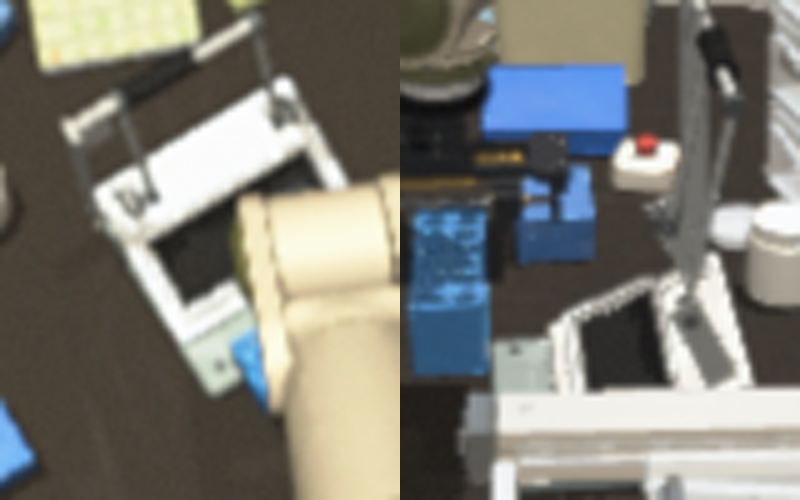

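Request:
apply_moves([
  [0,0.4,0.15,0,50],
  [0,0.8,0.15,0,50],
  [0,0.8,0.1,0,50],
  [0,0.7,0,0,50],
  [0,0.6,0,0,50],
  [0,0.5,0,0,50],
  [0,0.4,0,0,50],
  [0,0,0,0,50],
])

```text
t: 13.33
eef_pos: [0.5981, 0.0248, 0.1256]
eef_rot: [2.048, 2.382, 0.001]
ft_force: [0.0, 0.3, -1.2]
width: 0.626
grip_force: 25.0
```

```bash
python3 -c "
from h import *
intray()"
```

```text
h,l,z mm [ -3.5  -2.  125.6] heading 0.1507 f [ 0.   0.3 -1.2] w 55.2
```

Request:
apply_moves([
  [0.07,-0.03,0.2,0,50],
  [0,0,0.2,0,50],
  [0,0,0.15,0,50],
  [0,0,0.1,0,50],
  [0,0,0.05,0,50],
  [0,0,0,0,50],
], newtons=10)

```text
t: 13.83
eef_pos: [0.5951, 0.0279, 0.1046]
eef_rot: [-2.046, -2.383, 0.001]
ft_force: [0.1, 0.3, -2.0]
width: 0.631
grip_force: 10.0
```

```bash
python3 -c "
from h import *
intray()"
```

```text
h,l,z mm [ -6.    1.5 104.6] heading 0.152 f [ 0.1  0.3 -2. ] w 55.6
```

Request:
apply_moves([
  [-0.04,0.05,0.05,0,50],
  [0,0,0.05,0,50],
  [0,0,0,0,50],
])

```text
t: 14.08
eef_pos: [0.5971, 0.0269, 0.1017]
eef_rot: [-2.046, -2.384, 0.0]
ft_force: [-0.5, -0.0, -0.3]
width: 0.631
grip_force: 10.0
```

```bash
python3 -c "
from h import *
intray()"
```

```text
h,l,z mm [ -4.1   0.2 101.7] heading 0.1519 f [-0.5 -0.  -0.3] w 55.6
```

Request:
apply_moves([
  [0,0,0.02,0,58],
  [0,-0.05,0.04,0,60],
  [0,-0.05,0.04,0,63],
  [0,-0.05,0.04,0,66],
  [0,-0.05,0.04,0,69],
  [0,-0.05,0.04,0,72],
  [0,-0.05,0.04,0,75],
  [0,-0.05,0.04,0,78],
])

```text
t: 14.75
eef_pos: [0.5867, 0.0254, 0.0929]
eef_rot: [2.046, 2.383, 0.0]
ft_force: [0.1, 0.0, -0.7]
width: 0.882
grip_force: 0.0
```

```bash
python3 -c "
from h import *
intray()"
```

```text
h,l,z mm [-14.7   0.2  92.9] heading 0.152 f [ 0.1  0.  -0.7] w 77.7
```

Request:
apply_moves([
  [0,-0.05,0,0,88],
  [0,0,0,0,88],
  [0,0,-0.4,0,88],
  [0,0,-0.5,0,88],
  [0,0,-0.4,0,88],
  [0,-0.5,0,0,88],
  [0,-1,0,0,88],
  [0,-1,0,0,88],
])

```text
t: 15.42
eef_pos: [0.5104, 0.0138, 0.1319]
eef_rot: [2.045, 2.384, 0.0]
ft_force: [-0.2, -0.5, 0.8]
width: 0.998
grip_force: 0.0
```

Request:
apply_moves([
  [0,-1,-0.5,0,88],
  [0,-1,-0.8,0,88],
  [0,-1,-1,0,88],
  [0,-1,-1,0,88],
  [0,0,-1,0,88],
  [0,0,-1,0,88],
])

```text
t: 15.92
eef_pos: [0.3923, -0.0042, 0.2919]
eef_rot: [2.046, 2.382, 0.001]
ft_force: [0.7, -0.4, 0.3]
width: 0.995
grip_force: 0.0
```

```bash
cat >> h.py <<'E'
def rt(q):  # rack box in tray frame: x,y,z mm offset, yaw, pitch (rad)
    B=np.array([[i*28,j*78.5,k*60] for i in(-1,1) for j in(-1,1) for k in(0,1)])
    return tray(P,Ro.from_euler("ZY",[q[3],q[4]]).apply(B)+[q[0],q[1],q[2]])
def mask(im):
    h=cv2.cvtColor(im,cv2.COLOR_RGB2HSV)
    return ((h[...,0]>92)&(h[...,0]<120)&(h[...,1]>110)&(h[...,2]>50)).astype(np.uint8)
def sil(n,pts,K=8):
    big=np.zeros((400,640),np.float32);u=proj(n,pts);o=(u.min(0)-6).astype(int);w=(np.ptp(u,0)+14).astype(int)
    b=np.zeros((w[1]*K,w[0]*K),np.float32)
    cv2.fillConvexPoly(b,np.round(cv2.convexHull(((u-o+.5)*K-.5).astype(np.float32))).astype(int),1)
    big[o[1]:o[1]+w[1],o[0]:o[0]+w[0]]=cv2.resize(b,tuple(int(v) for v in w),interpolation=cv2.INTER_AREA)
    return big
E
python3 - <<'E'
from h import *
intray()
ims={n:viewer.snapshot(n) for n in C}
for n in C:cv2.imwrite(f"pics/p_{n}.png",ims[n][:,:,::-1])
for n in C:
    s=sil(n,rt([0,0,0,0,0]));u=proj(n,rt([0,0,0,0,0]));print(n,"box",u.min(0).round(1),u.max(0).round(1),s.sum())
    m=mask(ims[n]);a=np.argwhere(m);c=u.mean(0);a=a[np.abs(a-c[::-1]).max(1)<45];print(len(a),a.min(0)[::-1],a.max(0)[::-1])
    o=u.min(0).astype(int)-4;e=u.max(0).astype(int)+5
    for r in range(o[1],e[1]):
        print(r,"".join(".#"[m[r,c]] if s[r,c]<.5 else "-@"[m[r,c]] for c in range(o[0],e[0])))
E
```

```text
h,l,z mm [-2.113e+02  2.000e-01  2.919e+02] heading 0.1512 f [ 0.7 -0.4  0.3] w 87.7
side box [319.7 203.3] [341.4 241.5] 587.375
924 [306 178] [340 232]
199 ##############.................
200 ##############.................
201 ##############.................
202 ##############.................
203 #############..................
204 ##############..@-.............
205 ##############@@@@-............
206 ###########@@@@@@@-............
207 .......##@@@@@@@@@@-...........
208 .......@@@@@@@@@@@@-...........
209 .....@@@@-@@@@@@@@@@-..........
210 .....@@@@@@@@@@@@@@@@..........
211 .....@@@@@@@@@@@@@@@@-.........
212 .....@@@@@@@@@@@@@@@@-.........
213 .....@@@@@@@@@@@@@@@@@-........
214 .....@@@@@@@@@@@@@@@@@@-.......
215 .....#@@@@@@@@@@@@@@@@@-.......
216 ......@@@@@@@@@@@@@@@@@@.......
217 ......@@--@@@@@@@@@@@@@@.......
218 ......@@--@@@@@@@@@@@@@@.......
219 ......@@@@-@@@@@@@@@@@@@.......
220 ......-@@--@@@@@@@@@@@@@-......
221 ......-@---@@@@@@@@@@@@@-......
222 ......-@@@@@@@@@@@@@@@@@@......
223 ......-@@--@@@@@@@@@@@@@@......
224 ......-@---@@@@@@@@@@@@@@......
225 ......
[... 2220 characters left out ...]
18 .......-@@@@@@@@@@@@@@@@@@@@.....................
219 ........@@@@@@@@@@@@@@@@@@.......................
220 ........-@@@@@@@@@@@@@@@-........................
221 .........-@@@@@@@@@@@@@..........................
222 .........-@@@@@@@@@@@............................
223 ..........-@@@@@@@@..............................
224 ..........-@@@@@@-...............................
225 ...........--@@@.................................
226 ............--...................................
227 .................................................
228 .................................................
229 .................................................
230 .................................................
```

Run:
```python
from h import *
ims={n:cv2.imread(f"pics/p_{n}.png")[:,:,::-1].copy() for n in C}
m={n:cv2.morphologyEx(mask(ims[n]),cv2.MORPH_CLOSE,np.ones((3,3))).astype(float) for n in C}
V={n:np.zeros((400,640),bool) for n in C}
V["side"][207:231,317:350]=1;V["side"][214:231,326:350]=1
V["top"][190:207,275:335]=1;V["top"][207:232,275:308]=1
def cost(q):
    return sum(np.abs(sil(n,rt(q))-m[n])[V[n]].sum() for n in C)
print(cost([0]*5))
for d in ([5,0,0,0,0],[-5,0,0,0,0],[0,5,0,0,0],[0,-5,0,0,0],[0,0,5,0,0],[0,0,10,0,0],[0,0,-5,0,0],[0,0,0,.03,0],[0,0,0,-.03,0],[0,0,0,0,.1],[0,0,0,0,-.1]):print(d,cost(d))
s=np.vstack([np.zeros(5),np.diag([5,5,5,.04,.1])])
r=minimize(cost,np.zeros(5),method="Nelder-Mead",options=dict(initial_simplex=s,xatol=.05,fatol=.01,maxiter=400));print(r.x.round(3),r.fun)
```

```text
67.15625
[5, 0, 0, 0, 0] 154.140625
[-5, 0, 0, 0, 0] 125.21875
[0, 5, 0, 0, 0] 85.734375
[0, -5, 0, 0, 0] 76.046875
[0, 0, 5, 0, 0] 65.109375
[0, 0, 10, 0, 0] 82.0625
[0, 0, -5, 0, 0] 81.703125
[0, 0, 0, 0.03, 0] 64.4375
[0, 0, 0, -0.03, 0] 80.5
[0, 0, 0, 0, 0.1] 97.5
[0, 0, 0, 0, -0.1] 96.4375
[-1.272 -1.585  1.192  0.019  0.053] 53.4375
```

Request:
apply_moves([
  [0.1,0.5,-0.8,0,50],
  [0.1,0.9,-0.8,0,50],
  [0.1,1,-0.5,0,50],
  [0.1,1,0,0,50],
  [0.1,1,0,0,50],
  [0.1,1,0,0,50],
  [0.1,1,0,0,50],
  [0.1,1,0,0,50],
], newtons=30)

```text
t: 16.68
eef_pos: [0.6107, 0.0537, 0.3516]
eef_rot: [-2.045, -2.383, 0.001]
ft_force: [-0.0, -0.5, -0.1]
width: 0.566
grip_force: 0.0
```

Request:
apply_moves([
  [0.1,1,0,0,50],
  [0.1,0.7,0,0,50],
  [0,0.42,0,0,50],
  [0,0,0,0,50],
  [0,0,0,0,50],
])

```text
t: 17.1
eef_pos: [0.6714, 0.0687, 0.3513]
eef_rot: [-2.045, -2.383, 0.002]
ft_force: [0.2, -0.5, -0.2]
width: 0.565
grip_force: 0.0
```

Run:
```python
from h import *
intray()
s=status.read_state();M=Ro.from_rotvec(s["eef_rot"]).as_matrix()
print(s["eef_pos"],(M.T@(np.array([.6700,.0681,.2885])-s["eef_pos"])/.03).round(2))
```

```text
h,l,z mm [ 75.6  30.4 351.3] heading 0.1523 f [ 0.2 -0.5 -0.2] w 49.8
[0.6714437  0.06872591 0.35125781] [-0.01 -0.05  2.09]
```

Request:
apply_moves([
  [0,0,0.7,0,50],
  [0,0,0.7,0,50],
  [0,0,0.4,0,50],
  [0,0,0.27,0,50],
  [0,0,0,0,50],
])

```text
t: 17.52
eef_pos: [0.6703, 0.0685, 0.2896]
eef_rot: [-2.045, -2.382, 0.002]
ft_force: [-0.5, 0.7, 0.1]
width: 0.566
grip_force: 0.0
```

Request:
apply_moves([
  [0,0,0,0,15],
  [0,0,0,0,15],
  [0,0,0,0,15],
  [0,0,0,0,15],
  [0,0,0,0,15],
  [0,0,0,0,15],
])

```text
t: 18.02
eef_pos: [0.6715, 0.0687, 0.2912]
eef_rot: [2.045, 2.383, 0.001]
ft_force: [1.3, 0.0, 2.0]
width: 0.214
grip_force: 30.0
```

Request:
apply_moves([
  [0,0.21,0.04,0,15],
  [0,0.21,0.05,0,15],
  [0,0.21,0.06,0,15],
  [0,0.21,0.07,0,15],
  [0,0,0,0,15],
])

```text
t: 18.43
eef_pos: [0.6966, 0.0731, 0.2842]
eef_rot: [-2.045, -2.384, -0.001]
ft_force: [-3.2, 0.9, 2.6]
width: 0.215
grip_force: 30.0
```

Request:
apply_moves([
  [-0.25,0,0,0,15],
  [-0.25,0,0,0,15],
  [-0.25,0,0,0,15],
  [-0.15,0,0,0,15],
  [0,0,0,0,15],
])

```text
t: 18.85
eef_pos: [0.7, 0.0473, 0.2846]
eef_rot: [-2.042, -2.383, -0.005]
ft_force: [-5.0, 11.3, 4.0]
width: 0.218
grip_force: 30.0
```

Run:
```python
import numpy as np
a=np.concatenate([np.linspace(2.36,.3,25),np.linspace(.3,0,9)[1:]]);th=a-np.radians(25)
p=165*np.c_[-np.cos(th),np.sin(th)]
d=np.diff(p,axis=0)/30
for i in range(0,32,8):print([[0,float(round(x,2)),float(round(-z,2)),0,15] for x,z in d[i:i+8]]);print(p[i+8]-p[0])
```

```text
[[0, -0.45, -0.14, 0, 15], [0, -0.46, -0.1, 0, 15], [0, -0.47, -0.07, 0, 15], [0, -0.47, -0.02, 0, 15], [0, -0.47, 0.02, 0, 15], [0, -0.47, 0.06, 0, 15], [0, -0.46, 0.1, 0, 15], [0, -0.45, 0.14, 0, 15]]
[-111.08210424    1.05953623]
[[0, -0.44, 0.17, 0, 15], [0, -0.42, 0.21, 0, 15], [0, -0.4, 0.25, 0, 15], [0, -0.38, 0.28, 0, 15], [0, -0.35, 0.31, 0, 15], [0, -0.33, 0.34, 0, 15], [0, -0.3, 0.37, 0, 15], [0, -0.26, 0.39, 0, 15]]
[-197.66065764  -68.54298235]
[[0, -0.23, 0.41, 0, 15], [0, -0.19, 0.43, 0, 15], [0, -0.16, 0.45, 0, 15], [0, -0.12, 0.46, 0, 15], [0, -0.08, 0.47, 0, 15], [0, -0.04, 0.47, 0, 15], [0, 0.0, 0.47, 0, 15], [0, 0.04, 0.47, 0, 15]]
[-220.4919425  -177.25861569]
[[0, 0.03, 0.2, 0, 15], [0, 0.04, 0.2, 0, 15], [0, 0.05, 0.2, 0, 15], [0, 0.05, 0.2, 0, 15], [0, 0.06, 0.2, 0, 15], [0, 0.07, 0.19, 0, 15], [0, 0.08, 0.19, 0, 15], [0, 0.08, 0.19, 0, 15]]
[-206.56374002 -224.56541587]
```

Request:
apply_moves([
  [0.06,-0.45,-0.14,0,15],
  [0,-0.46,-0.1,0,15],
  [0,-0.47,-0.07,0,15],
  [0,-0.47,-0.02,0,15],
  [0,-0.47,0.02,0,15],
  [0,-0.47,0.06,0,15],
  [0,-0.46,0.1,0,15],
  [0,-0.45,0.14,0,15],
])

```text
t: 19.52
eef_pos: [0.5894, 0.0292, 0.2842]
eef_rot: [2.047, 2.382, -0.003]
ft_force: [-1.8, -2.1, -1.4]
width: 0.214
grip_force: 30.0
```

Request:
apply_moves([
  [0,-0.44,0.17,0,15],
  [0,-0.42,0.21,0,15],
  [0,-0.4,0.25,0,15],
  [0,-0.38,0.28,0,15],
  [0,-0.35,0.31,0,15],
  [0,-0.33,0.34,0,15],
  [0,-0.3,0.37,0,15],
  [0,-0.26,0.39,0,15],
])

```text
t: 20.18
eef_pos: [0.5049, 0.0165, 0.2136]
eef_rot: [2.046, 2.381, 0.0]
ft_force: [9.0, -1.3, -8.4]
width: 0.215
grip_force: 30.0
```

Request:
apply_moves([
  [0,-0.17,0.43,0,15],
  [0,-0.17,0.44,0,15],
  [0,-0.16,0.45,0,15],
  [0,-0.12,0.46,0,15],
  [0,-0.08,0.47,0,15],
  [0,-0.04,0.47,0,15],
  [0,0,0.47,0,15],
  [0,0.04,0.47,0,15],
])

```text
t: 20.85
eef_pos: [0.484, 0.0135, 0.1041]
eef_rot: [2.046, 2.382, -0.001]
ft_force: [3.4, -0.8, -1.9]
width: 0.215
grip_force: 30.0
```

Run:
```python
from h import *
intray()
for a in(.3,.2,.1,.0):print(a,[round(v,1) for v in ((75-165*np.cos(a))*np.cos(S)-(60+165*np.sin(a))*np.sin(S),55+(75-165*np.cos(a))*np.sin(S)+(60+165*np.sin(a))*np.cos(S))])
```

```text
h,l,z mm [-118.     3.9  104.1] heading 0.1514 f [ 3.4 -0.8 -1.9] w 19.0
0.3 [np.float64(-120.9), np.float64(118.6)]
0.2 [np.float64(-117.8), np.float64(102.4)]
0.1 [np.float64(-113.1), np.float64(86.6)]
0.0 [np.float64(-106.9), np.float64(71.3)]
```

Request:
apply_moves([
  [0,0.03,0.2,0,15],
  [0,0.04,0.2,0,15],
  [0,0.05,0.2,0,15],
  [0,0.05,0.2,0,15],
  [0,0.06,0.2,0,15],
  [0,0.07,0.19,0,15],
  [0,0,0,0,15],
])

```text
t: 21.43
eef_pos: [0.4934, 0.0159, 0.0686]
eef_rot: [2.046, 2.384, 0.0]
ft_force: [0.6, -2.2, -2.7]
width: 0.216
grip_force: 30.0
```

Request:
apply_moves([
  [0,0.05,0.12,0,15],
  [0,0.05,0.12,0,15],
  [0,0,0,0,15],
])

```text
t: 21.68
eef_pos: [0.4963, 0.0164, 0.0617]
eef_rot: [2.046, 2.384, 0.0]
ft_force: [1.7, -1.4, -2.4]
width: 0.216
grip_force: 30.0
```

```bash
python3 -c "
from h import *
intray()"
```

```text
h,l,z mm [-105.4    4.9   61.7] heading 0.1521 f [ 1.7 -1.4 -2.4] w 19.0
```

Request:
apply_moves([
  [0,0.05,0.1,0,15],
  [0,0,0,0,15],
])

```text
t: 21.85
eef_pos: [0.4975, 0.0166, 0.0592]
eef_rot: [-2.046, -2.384, 0.001]
ft_force: [-2.5, -2.7, 1.0]
width: 0.215
grip_force: 30.0
```

Request:
apply_moves([
  [0,0.04,0.08,0,15],
  [0,0,0,0,15],
])

```text
t: 22.02
eef_pos: [0.4979, 0.0167, 0.058]
eef_rot: [-2.044, -2.383, 0.003]
ft_force: [-12.3, -3.9, 20.4]
width: 0.218
grip_force: 30.0
```

Request:
apply_moves([
  [0,-0.03,-0.06,0,15],
  [0,0,0,0,15],
])

```text
t: 22.18
eef_pos: [0.4975, 0.0167, 0.0589]
eef_rot: [-2.046, -2.384, 0.0]
ft_force: [-4.1, -2.8, 3.4]
width: 0.219
grip_force: 30.0
```

Request:
apply_moves([
  [0,0,0,0,24],
  [0,0,0,0,30],
  [0,0,0,0,45],
  [0,0,0,0,45],
  [0,0,0,0,45],
  [0,0,-0.3,0,45],
  [0,0,-0.6,0,45],
  [0,0,-1,0,45],
])

```text
t: 22.85
eef_pos: [0.4966, 0.0169, 0.1149]
eef_rot: [-2.044, -2.381, 0.003]
ft_force: [0.4, 0.2, -0.3]
width: 0.51
grip_force: 0.0
```

Request:
apply_moves([
  [0,-0.6,-1,0,45],
  [0,-1,-1,0,45],
  [0,-1,-1,0,45],
  [0,-1,-0.5,0,45],
  [0,0,0,0,45],
  [0,0,0,0,45],
])

```text
t: 23.35
eef_pos: [0.392, 0.0003, 0.2209]
eef_rot: [2.045, 2.38, 0.002]
ft_force: [0.2, -0.7, 0.3]
width: 0.51
grip_force: 0.0
```

Run:
```python
from h import *
intray()
ims={n:viewer.snapshot(n) for n in C}
for n in C:cv2.imwrite(f"pics/f_{n}.png",ims[n][:,:,::-1])
# rack silhouette (holes/bail arms ignored)
for n in C:
    s=sil(n,rt([0]*5));m=mask(ims[n]);u=proj(n,rt([0]*5));o=u.min(0).astype(int)-4;e=u.max(0).astype(int)+5
    for r in range(o[1],e[1]):print(r,"".join(".#"[m[r,c]] if s[r,c]<.5 else "-@"[m[r,c]] for c in range(o[0],e[0])))
# dark grip blob vs predicted grip place
for a in(0,-.12):
  for l in(0,26):print("pred",a,l,proj("top",tray(P,barpt(a,l)))[0].round(1),proj("side",tray(P,barpt(a,l)))[0].round(1))
g=ims["top"].max(2).astype(int);c=proj("top",tray(P,barpt(0)))[0].round().astype(int)
print(c);print(g[c[1]-9:c[1]+12,c[0]-16:c[0]+17])
```

```text
h,l,z mm [-210.9    4.6  220.9] heading 0.1512 f [ 0.2 -0.7  0.3] w 44.9
199 ##############.................
200 ##############.................
201 ##############.................
202 ##############.................
203 #############..................
204 #############...--.............
205 ############..-----............
206 ##########.--------............
207 .........-------@@@-...........
208 .......-------@@@@@-...........
209 .....------@@@@@@@@@-..........
210 .....-----@@@@@@@@@@@..........
211 .....--@@@@@@@@@@@@@@-.........
212 .....-@@@@@@@@@@@@@@@-.........
213 .....@@@@@@@@@@@@@@@@@-........
214 .....@@@@@@@@@@@@@@@@@@-.......
215 .....#@@@@@@@@@@@@@@@@@-.......
216 ......@@@@@@@@@@@@@@@@@@.......
217 ......@@--@@@@@@@@@@@@@-.......
218 ......@@--@@@@@@@@@@@@@-.......
219 ......@@@@-@@@@@@@@@----.......
220 ......-@@--@@@@@@@-------......
221 ......-@---@@@@@---------......
222 ......-@@@@@@@-------@@@-......
223 ......-@@----------@@@@@-......
224 ......-@---------@@@@@@@@......
225 ......---------@@@@@@@@@@......
226 ......-------@@@@@@@@@@@@-.....
227 ......-----@@@@
[... 5116 characters left out ...]
2 222 221 220]
 [208 219 223 219 168 149 158 149 130  96  67  57  57  70 131 223 249 251
  251 249 214 175 203 215 215 212 212 209 207 206 205 204 201]
 [206 209 225 224 163 113  95  92  83  68  64  61  53  60 110 204 248 251
  251 249 225 177 183 195 193 191 189 188 185 183 182 179 174]
 [223 211 202 189 138  86  60  56  61  64  58  56  47  49  89 181 247 251
  251 250 235 178 158 166 167 167 163 159 157 155 153 151 146]
 [228 204 172 139 100  67  55  48  54  56  52  47  44  46  71 161 245 252
  251 251 245 184 134 133 132 131 136 141 140 141 142 138 134]
 [206 163 120  87  66  65  59  52  47  47  47  49  55  55  62 153 245 252
  251 252 250 186 111  93  91  94 116 139 147 151 150 139 136]]
```

```bash
python3 -c "
from bench import job
print(job.hand_in())"
```

```text
the job is handed in; nothing more can be done
None
```

I handed the job in at about 23 s of the 70 s. The bail was latched open behind the keeper, and the rack was set down in the tray. Then the bolt was drawn back to its stop and the bail eased down onto the rack, with the arm clear; the final images show the rack still in place with the bail arms lying on it.

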